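# Clear the caddy off the stacked tiers and open the box beneath

## Robot

A 6-joint arm with a two-finger parallel gripper is mounted at the origin on the work surface. World frame = base frame: x ahead of the robot, y to its left, z up, the work surface at z = 0. Lengths are in m, angles in rad, forces in N, time in s.
With the tool pointing down it reaches from about 0.35 to 0.975 m from the base axis. Payload 4.9 kg.
Tool frame: the origin (TCP) lies at the very end of the fingers, on their centre line; the grasp point (between the pads) lies 19 mm behind it; z points along the fingers, y is the line along which they close (so a half turn about z gives the same grasp; the last joint's range is limited). The gripper opens to 85 mm and grips with 20 to 120 N. Pads are 22 mm wide; open, the fingers measure 114 mm over their backs; the gripper's body (76 mm by 85 mm) begins 54 mm behind the grasp point. The pads swing forward as they close: fully open they stand 13 mm farther back than shut.
Start: joints at [-1.253, 0.053, 1.613, -0, 1.476, -0.119], TCP at [0.264, -0.566, 0.231] pointing down, gripper open.
Joint ranges: [-3.01, 3.01], [-1.01, 2.22], [0.06, 2.58], [-1.02, 4.17], [0.09, 2.62], [-3.14, 3.14]. Speed limits (rad/s): [2.57, 2.57, 3.14, 3.14, 3.14, 3.14].

## Interface

Orientations are given as a rotation vector (axis times angle).
In Python, from station import get_obs, get_image, get_calibration, finish_job gives the robot as it stands.
- The arm moves only by the tool servo_tool, never from a script. Its argument "increments" is a list of rows, each a list of 5 numbers: the opening, from 0 (shut) to 1 (fully open), then the shift along the tool's x, y, z in mm, then the turn about the tool's z in degrees. In form: [[jaw, tx, ty, tz, spin], ...]. A call has 1 to 12 rows; each row shifts and turns the commanded pose from where the row before left it, along the tool's axes as they then stand; what a row does not reach is not made up. A row lasts 1/8 s, in which the tool goes at most 62.5 mm and 10.7 degrees, less where a joint would pass 70% of its speed; a pose out of reach is approached as far as the arm can. A call is refused whole if a number of a shift passes 62.5 or a number of a turn 10.7, either way. A call with a gripper value outside its range is refused whole. The fingers move at their own pace and stop on an object; "force" is the grip in N (left out, the last holds). Time passes only in rows, so rows that do not move let the fingers close. It gives the time, the measured TCP pose, the force, the opening and the grip force at its end, in the units of the state.
- get_obs(): the state, without advancing time (a new reading comes with each control period).
- get_image(name): name is "scene" or "top"; returns the picture (400x640x3 uint8, red, green, blue); there is no depth.
- get_calibration(name): a dict with "fx", "fy", "cx", "cy" (pixels), "dist_coeffs" ([k1, k2, p1, p2, k3] as OpenCV has them; the pictures are not rectified), "R" (3x3) and "t" (3): a world point X has camera coordinates R X + t. Camera axes: x right, y down, z forward; pixel columns grow to the right and rows downward; lengths in m; the calibration is good to about 2 mm. A picture is of the moment at which its call begins. get_calibration takes no time and is no camera call.
- finish_job(): hands the job in; it is judged then, once.
The state is a dict: "t": time; "q": joint angles; "dq": joint speeds; "effort": joint torques, N m; "tool_pos": TCP position; "tool_rot": TCP orientation; "contact_force": force on the tool from outside, world axes, zero at the start; "wrist_torque": the same for the moment, N m; "opening": finger opening in m; "grip_force": force on a finger pad.
Only numpy, scipy, OpenCV 4.12 (cv2) and the standard library are available. Lean on these libraries where they do the work, as an engineer would, in place of code of your own. Each camera call takes 0.05 s, during which the arm holds its last target. There are 200 camera calls.

## Task

Lift the carrying caddy off the top of the sage storage box, keeping it level so that both wooden triangles stay in it, and set it gently down, fully on the round cork mat. Then lift the box's hinged lid, which has a tab at its front, until it rests back on its stop, and leave it open. Leave the octopus, the small cup, the toy car and the spinning top where they stand.

Things in the scene. Friction and masses are not known exactly. Their poses are not given: they have to be found in the camera images.
- tier_box: sage plastic storage box fixed to the shelf, 140 (x) x 200 (y) x 150 mm high: two closed lower tiers, 94 mm together, then an open-topped compartment closed by the hinged lid. Origin: centre of its underside; its -x side is the front, facing the robot; the lid's hinge is along the far (+x) upper edge
- lid (a joint): the lid's hinge: 0 = shut and level, grows as its front rises; 1.57 = upright, 1.85 = leaning back on its stop; let go before upright it falls shut, past upright it falls back on the stop. Lid plate 142 deep x 202 wide x 7 mm, underside 152 mm above the shelf when shut, 0.13 kg. A rim on its top, 6 mm high, frames the caddy's foot with 4 mm play
- lid_hinge (a point): middle of the lid's hinge line, at the level of the shut lid's underside, fixed to the box; axes as the box
- lid_tab (a point): middle of the front edge of the lid's tab, at its underside; moves with the lid. 170 mm from the hinge line. The tab juts 28 mm out from the lid's front edge (30 mm from the box's wall), is 70 mm wide and 7 mm thick; below it is free space down to the shelf
- caddy: sage plastic open tray, 104 (x) x 154 (y) x 42 mm high with 4 mm walls and floor, about 0.32 kg, nested on the shut lid. Carrying handle: a straight bar along y over the middle, 18 mm wide in x, 14 mm high, its centre 92 mm and top 99 mm above the underside, on posts at both ends (138 mm free between). Origin: centre of its underside
- triangle_a: loose wooden triangle lying in the caddy, about 36 mm sides, 12 mm thick; origin centre of underside
- triangle_b: another such loose wooden triangle in the caddy; origin centre of underside
- mat: round cork mat, 300 mm across, 4 mm thick, fixed to the shelf; origin centre of underside
- octopus: grey silicone octopus, about 82 mm across, 56 mm high; origin centre of underside
- cup: small beech cup, 56 mm across, 55 mm high; origin centre of underside
- car: wooden toy car, 90 x 58 x 54 mm; origin centre of underside
- spinning_top: wooden spinning top standing on its flat foot, 60 mm across, 62 mm high; origin centre of underside
There are look-alikes about, which are no part of the job. What is shaped like the caddy but blue or green is not meant.

How it is judged:
By the outcome, as a careful person would: the job done as asked, in the order asked, and still so for the second after the job is handed in, with the robot touching nothing.
It also fails if it takes over 64 s, if anything falls off the work surface, if the arm or the gripper's body presses on something with over 40 N, if the wrist force passes 120 N, or if a joint passes its speed limit or range.

## Working session

There is one attempt and no reset: what is moved stays moved. The work goes in short steps, Python scripts to look and compute and a tool call to move; the robot and the scene stay as the last step left them, time stands still between calls to the robot, and variables do not carry over. Pictures are saved under pics/ and viewed, at most 10 in all, crops included, and the job is handed in when it is done.

Besides the shell and the picture viewer there is one more tool, called after ">>>" as a command line: name --pt "numbers of a row" for each row, then --argument value for the rest. servo_tool: Moves the arm, as the interface text tells. Its arguments: {"type":"object","properties":{"increments":{"type":"array"},"force":{"type":"number"}},"required":["increments"]}

```bash
mkdir -p pics; ls
python3 - <<'E'
from station import *
import cv2
for n in("scene","top"):
    cv2.imwrite(f"pics/{n}0.png",cv2.cvtColor(get_image(n),cv2.COLOR_RGB2BGR))
    c=get_calibration(n);print(n,c)
o=get_obs();print(o["tool_pos"],o["tool_rot"],o["opening"],o["t"])
E
```

```text
pics
scene {'fx': 419.45276270595866, 'fy': 419.45276270595866, 'cx': 321.0551392253377, 'cy': 204.12530891434267, 'dist_coeffs': array([0.03682929, 0.        , 0.        , 0.        , 0.        ]), 'R': array([[-0.73769708,  0.67504217,  0.01100357],
       [ 0.56284463,  0.62392312, -0.54214929],
       [-0.37283902, -0.39374865, -0.84021013]]), 't': array([ 0.34905455, -0.20065686,  1.470772  ])}
top {'fx': 487.84448195127925, 'fy': 487.84448195127925, 'cx': 318.3038075397862, 'cy': 199.31772324790194, 'dist_coeffs': array([0.02046953, 0.        , 0.        , 0.        , 0.        ]), 'R': array([[-0.01862176, -0.99942949, -0.02817682],
       [-0.98710447,  0.02285891, -0.15843683],
       [ 0.15899053,  0.0248631 , -0.98696699]]), 't': array([0.04266353, 0.47821062, 1.43911935])}
[ 0.26421611 -0.56579266  0.23019138] [-3.06517281e+00 -6.80252549e-01  3.33630766e-04] 0.08540624237535215 0.1
```

View pics/scene0.png

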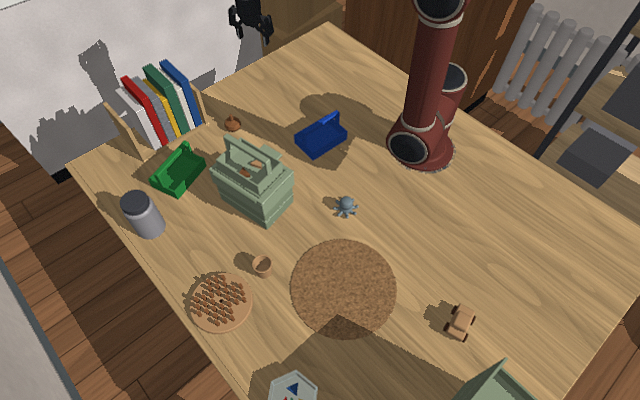

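View pics/top0.png

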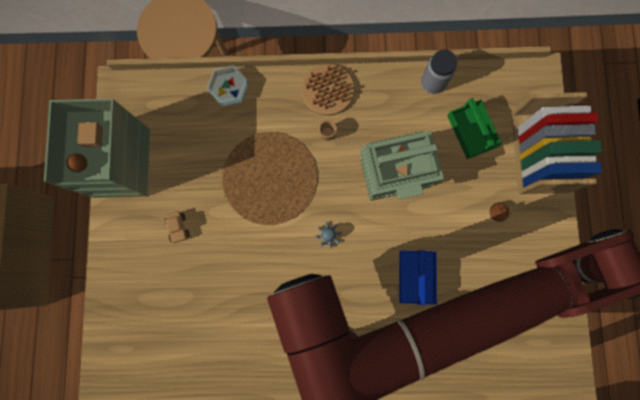

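Scene view: sage box with caddy at (252,185), blue caddy (321,135), green (178,170), mat (343,288). Top view: sage caddy and box at (402,165) with the tab at about (410,190). Other items in the top view: green tray (475,128), blue tray (417,277), big sage bin (97,147), mat (270,178), cup (328,130), octopus (329,235), car (177,227), spinning top (500,212). 

Candidates for the caddy are those four (sage, green, blue, bin). The sage one nested on the box with a handle at top (402,165) matches. I'll check it in a close crop.

```bash
cat > h.py <<'E'
import numpy as np, cv2
from station import *
def cal(n):
    c=get_calibration(n); K=np.array([[c["fx"],0,c["cx"]],[0,c["fy"],c["cy"]],[0,0,1]]); return K,np.array(c["dist_coeffs"]),np.array(c["R"]),np.array(c["t"])
def ray(n,uv):
    K,d,R,t=cal(n); p=cv2.undistortPoints(np.array(uv,float).reshape(-1,1,2),K,d).reshape(-1,2)
    return -R.T@t, np.c_[p,np.ones(len(p))]@R
def onz(n,uv,z):
    o,d=ray(n,uv); return o+d*((z-o[2])/d[:,2])[:,None]
def proj(n,X):
    K,d,R,t=cal(n); return cv2.projectPoints(np.array(X,float).reshape(-1,3),cv2.Rodrigues(R)[0],t,K,d)[0].reshape(-1,2)
def tri(a,b):
    o1,d1=ray("scene",[a]);o2,d2=ray("top",[b]);d1=d1[0]/np.linalg.norm(d1);d2=d2[0]/np.linalg.norm(d2)
    s=np.linalg.lstsq(np.c_[d1,-d2],o2-o1,rcond=None)[0];p=o1+s[0]*d1;q=o2+s[1]*d2
    return (p+q)/2,np.linalg.norm(p-q)
E
python3 - <<'E'
from h import *
a=cv2.imread("pics/top0.png")[120:210,345:460]; b=cv2.imread("pics/scene0.png")[125:235,200:305]
a=cv2.resize(a,None,fx=6,fy=6,interpolation=cv2.INTER_CUBIC)
b=cv2.resize(b,None,fx=5,fy=5,interpolation=cv2.INTER_CUBIC)
cv2.imwrite("pics/topc.png",a);cv2.imwrite("pics/scenec.png",b)
im=cv2.imread("pics/top0.png");hsv=cv2.cvtColor(im,cv2.COLOR_BGR2HSV)
print("tab/box hsv",hsv[190,410],hsv[185,380],"mat",hsv[178,270],"wood",hsv[250,250])
for n,r,z in(("octopus",(329,235),.03),("cup",(328,130),.05),("car",(177,227),.03),("sp",(500,212),.04),("mat",(270,178),.004)):
    print(n,onz("top",[r],z)[0].round(3))
E
```

```text
tab/box hsv [ 44  53 130] [48 58 88] mat [ 15 146 117] wood [ 19 122 149]
octopus [0.371 0.003 0.03 ]
cup [ 0.692 -0.001  0.05 ]
car [0.405 0.464 0.03 ]
sp [ 0.428 -0.507  0.04 ]
mat [0.556 0.184 0.004]
```

View pics/topc.png

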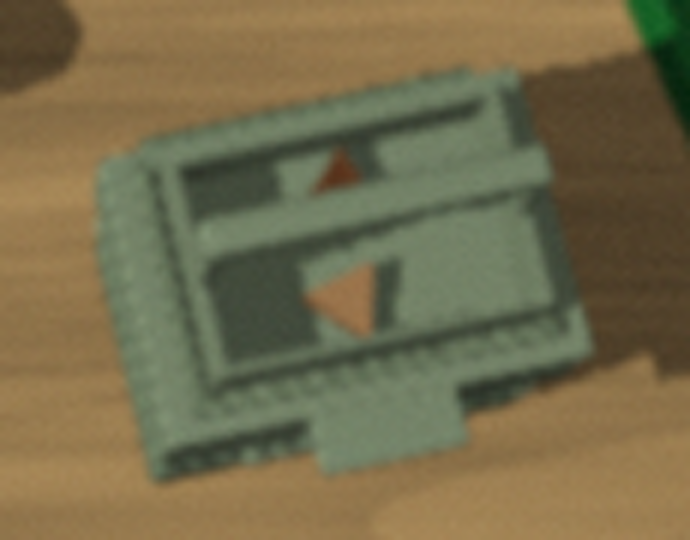

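View pics/scenec.png

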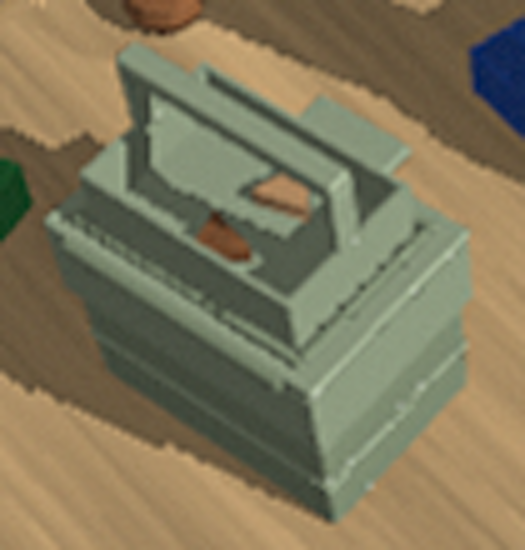

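The crops confirm the sage caddy: two wood triangles inside, nested in the lid's rim. In the top crop the handle bar runs (200,240)–(548,168) and the tab's front corners are (322,473) and (468,440). In the scene crop the handle top runs (130,50)–(342,178).

Run:
```python
from h import *
T=lambda p:((np.array(p,float)+.5)/6-.5+[345,120])
S=lambda p:((np.array(p,float)+.5)/5-.5+[200,125])
for n in("scene","top"):
    K,d,R,t=cal(n);print(n,"cam",(-R.T@t).round(3))
h=onz("top",[T((198,240)),T((548,166))],.258);print("bar top z.258 from top",h.round(4).tolist(),np.linalg.norm(h[0]-h[1]))
g=onz("scene",[S((342,178)),S((131,51))],.258);print("bar scene",g.round(4).tolist(),np.linalg.norm(g[0]-g[1]))
print("tri L",tri(S((342,178)),T((198,240))),"R",tri(S((131,51)),T((548,166))))
for q in(h,g):
    v=q[0]-q[1];print("centre",q.mean(0),"yaw",np.degrees(np.arctan2(-v[0],v[1])))
tb=onz("top",[T((322,473)),T((468,440))],.159);print("tab",tb.round(4).tolist(),np.linalg.norm(tb[0]-tb[1]),"mid",tb.mean(0))
v=tb[0]-tb[1];print("yaw",np.degrees(np.arctan2(-v[0],v[1])))
lid=onz("top",[T((97,170)),T((155,452)),T((592,352)),T((518,72))],.159);print("lid corners",lid.round(4).tolist(),"c",lid.mean(0),[np.linalg.norm(lid[i]-lid[i-1]).round(3) for i in range(4)])
# mat circle
for n in("top",):
    im=cv2.imread(f"pics/{n}0.png").astype(int);hsv=cv2.cvtColor(im.astype(np.uint8),cv2.COLOR_BGR2HSV)
    m=((hsv[...,0]<=17)&(hsv[...,1]>110)&(hsv[...,2]<140)).astype(np.uint8)*255
    m[:120]=0;m[235:]=0;m[:,:210]=0;m[:,330:]=0
    m=cv2.morphologyEx(m,cv2.MORPH_OPEN,np.ones((3,3)));c=max(cv2.findContours(m,0,2)[0],key=cv2.contourArea)
    p=onz(n,c.reshape(-1,2),.004)[:,:2].astype(np.float32);print("mat",cv2.minEnclosingCircle(p),p.mean(0),p.min(0),p.max(0))
p=onz("scene",[(290,288),(397,288),(343,239),(340,339)],.004);print("mat scene",p.round(3).tolist())
o=get_obs();print(o["tool_pos"],cv2.Rodrigues(np.array(o["tool_rot"]))[0].round(3).tolist())
```

```text
scene cam [0.919 0.469 1.123]
top cam [ 0.244 -0.004  1.497]
bar top z.258 from top [[0.5446, -0.1288, 0.258], [0.5735, -0.2809, 0.258]] 0.15477870397617954
bar scene [[0.5457, -0.1313, 0.258], [0.5759, -0.2771, 0.258]] 0.14891752111357023
tri L (array([ 0.54532275, -0.12967844,  0.25873339]), np.float64(0.002480740980080783)) R (array([ 0.57438375, -0.28153477,  0.25340086]), np.float64(0.0009777234204604987))
centre [ 0.55907918 -0.2048465   0.258     ] yaw 10.757594868119378
centre [ 0.56081497 -0.20419541  0.258     ] yaw 11.727146204888129
tab [[0.457, -0.1916, 0.159], [0.4709, -0.2592, 0.159]] 0.06900384883975073 mid [ 0.46394907 -0.22536342  0.159     ]
yaw 11.575235896838453
lid corners [[0.6036, -0.0928, 0.159], [0.4686, -0.1152, 0.159], [0.5108, -0.3182, 0.159], [0.6457, -0.2915, 0.159]] c [ 0.55717259 -0.20442649  0.159     ] [np.float64(0.203), np.float64(0.137), np.float64(0.207), np.float64(0.137)]
mat ((0.5590081810951233, 0.18544462323188782), 0.1527298539876938) [0.5633212  0.19396552] [0.4106138  0.03601395] [0.70553577 0.33765346]
mat scene [[0.676, 0.092, 0.004], [0.453, 0.294, 0.004], [0.458, 0.081, 0.004], [0.669, 0.288, 0.004]]
[ 0.26421611 -0.56579266  0.23019138] [[0.906, 0.423, -0.001], [0.423, -0.906, 0.002], [0.0, -0.002, -1.0]]
```

Both views agree on box centre (0.559,-0.2045) and yaw 11.3°. The measured tab (0.464,-0.225) is where the 170 mm lever predicts it, bar length is 0.149–0.155 m (nominal 0.154), and the mat centre is (0.558,0.185). I'll raise the tool, turn it so it closes along the box's x, and travel over the bar.

>>> servo_tool --pt "1 0 0 -40 0" --pt "1 0 0 -50 0" --pt "0.8 0 0 0 -9.5" --pt "0.8 0 0 0 -9.5" --pt "0.8 0 0 0 -9.5" --pt "0.8 0 0 0 -9.5" --pt "0.8 0 0 0 -9.5" --pt "0.8 0 0 0 -9.5" --pt "0.8 0 0 0 -9.5" --pt "0.8 0 0 0 -9.8" --force 60

```text
t: 1.35
tool_pos: [0.2643, -0.566, 0.3205]
tool_rot: [-1.984, -2.435, -0.001]
contact_force: [-0.3, -0.5, -0.6]
opening: 0.0682
grip_force: 0.0
```

>>> servo_tool --pt "0.8 15 18 0 0" --pt "0.8 30 36 0 0" --pt "0.8 30 36 0 0" --pt "0.8 30 36 0 0" --pt "0.8 30 36 0 0" --pt "0.8 30 36 0 0" --pt "0.8 30 36 0 0" --pt "0.8 30 36 0 0" --pt "0.8 30 36 0 0" --pt "0.8 30 36 0 0" --pt "0.8 12 20 0 0" --pt "0.8 0 0 0 0"

```text
t: 2.85
tool_pos: [0.5615, -0.2026, 0.3209]
tool_rot: [-1.989, -2.431, 0.001]
contact_force: [1.0, -0.0, 0.0]
opening: 0.0687
grip_force: 0.0
```

```bash
cat > rel.py <<'E'
from h import *
import sys
def rel(P,yd):
    "remaining tool-frame move in mm to world point P and tool-y angle yd (deg)"
    o=get_obs();R=cv2.Rodrigues(np.array(o["tool_rot"]))[0];a=np.degrees(np.arctan2(R[1,1],R[0,1]))
    print("t",o["t"],"tcp",np.round(o["tool_pos"],4),"tool move mm",(R.T@(np.array(P)-o["tool_pos"])*1e3).round(1),"spin",round(-((yd-a+180)%360-180),2),"tilt z",R[:,2].round(4),"open",o["opening"],"F",np.round(o["contact_force"],1),"grip",o["grip_force"])
if __name__=="__main__": rel([float(v) for v in sys.argv[1:4]],float(sys.argv[4]))
E
python3 rel.py .560 -.2045 .230 11.3
python3 - <<'E'
from h import *
a=get_image("scene");cv2.imwrite("pics/s1.png",cv2.resize(cv2.cvtColor(a[60:260,160:360],cv2.COLOR_RGB2BGR),None,fx=3,fy=3,interpolation=cv2.INTER_CUBIC))
E
```

```text
t 2.85 tcp [ 0.5615 -0.2026  0.3209] tool move mm [-1.6 -1.8 90.9] spin 0.11 tilt z [-9.e-04  2.e-04 -1.e+00] open 0.06865811468110275 F [ 1. -0.  0.] grip 0.0
```

View pics/s1.png

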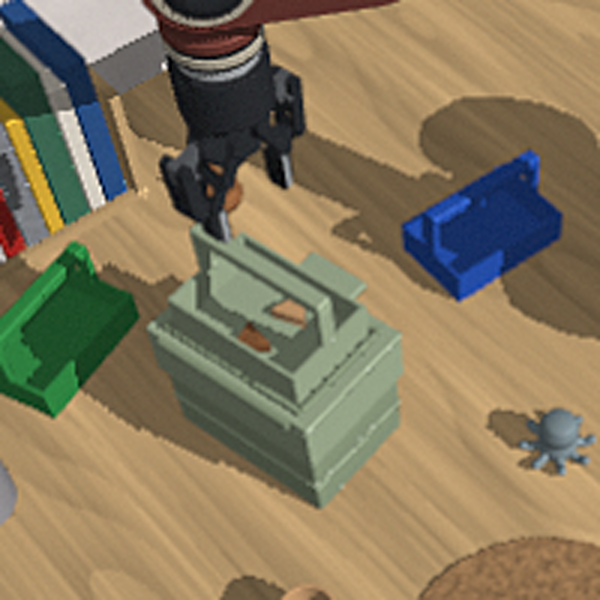

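The crop shows the open gripper above the handle bar, its fingers at (205,220) and (285,180) to either side of it in x. Descending and closing.

>>> servo_tool --pt "0.8 -1.6 -1.8 15 0" --pt "0.8 0 0 25 0" --pt "0.8 0 0 25 0" --pt "0.8 0 0 15 0" --pt "0.8 0 0 11 0" --pt "0.8 0 0 0 0" --pt "0.4 0 0 0 0" --pt "0.3 0 0 0 0" --pt "0.2 0 0 0 0" --pt "0.1 0 0 0 0" --pt "0 0 0 0 0" --pt "0 0 0 0 0" --force 60

```text
t: 4.4
tool_pos: [0.5604, -0.206, 0.2313]
tool_rot: [1.99, 2.428, 0.002]
contact_force: [3.3, 0.9, 3.5]
opening: 0.017
grip_force: 61.0
```

>>> servo_tool --pt "0 0 0 0 0" --pt "0 0 0 0 0"

```text
t: 4.65
tool_pos: [0.5603, -0.206, 0.2313]
tool_rot: [1.99, 2.428, 0.002]
contact_force: [4.5, 0.2, 4.3]
opening: 0.0172
grip_force: 61.2
```

Held on the 18 mm bar at 61 N. Lifting slowly and straight up.

>>> servo_tool --pt "0 0 0 -2 0" --pt "0 0 0 -4 0" --pt "0 0 0 -6 0" --pt "0 0 0 -8 0" --pt "0 0 0 -10 0" --pt "0 0 0 -12 0" --pt "0 0 0 -12 0" --pt "0 0 0 -10 0" --pt "0 0 0 -6 0" --pt "0 0 0 -3 0" --pt "0 0 0 0 0" --pt "0 0 0 0 0"

```text
t: 6.15
tool_pos: [0.5593, -0.2059, 0.3027]
tool_rot: [-1.991, -2.429, 0.001]
contact_force: [-0.3, 0.1, -4.4]
opening: 0.017
grip_force: 61.1
```

```bash
python3 rel.py .558 .185 .304 11.3
python3 - <<'E'
from h import *
a=get_image("scene");cv2.imwrite("pics/s2.png",cv2.resize(cv2.cvtColor(a[60:260,160:360],cv2.COLOR_RGB2BGR),None,fx=3,fy=3,interpolation=cv2.INTER_CUBIC))
E
```

```text
t 6.15 tcp [ 0.5593 -0.2059  0.3027] tool move mm [383.5  75.5  -1.1] spin 0.02 tilt z [-1.1e-03  5.0e-04 -1.0e+00] open 0.01695586959466741 F [-0.3  0.1 -4.4] grip 61.13046481856145
```

View pics/s2.png

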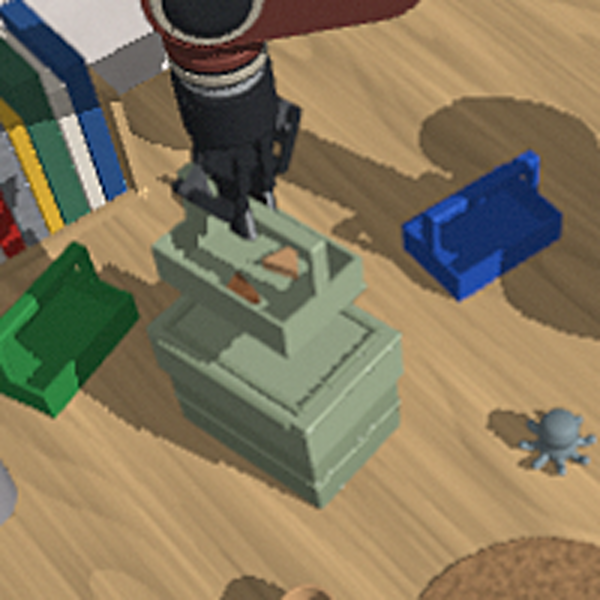

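The caddy hangs level and clear of the shut lid, with both triangles inside at (243,288) and (282,262). Carrying it to the mat with gentle ramps.

>>> servo_tool --pt "0 5 1 0 0" --pt "0 10 2 0 0" --pt "0 16 3 0 0" --pt "0 22 4.5 0 0" --pt "0 27 5.5 0 0" --pt "0 30 6 0 0" --pt "0 30 6 0 0" --pt "0 30 6 0 0" --pt "0 30 6 0 0" --pt "0 30 6 0 0" --pt "0 30 6 0 0" --pt "0 30 6 0 0"

```text
t: 7.7
tool_pos: [0.5588, 0.0923, 0.3035]
tool_rot: [-1.99, -2.431, -0.001]
contact_force: [0.6, 0.4, -3.9]
opening: 0.0165
grip_force: 61.1
```

>>> servo_tool --pt "0 28 5.5 0 0" --pt "0 24 4.5 0 0" --pt "0 18 3.5 0 0" --pt "0 12 2 0 0" --pt "0 7 1 0 0" --pt "0 4.5 1 0 0" --pt "0 0 0 5 0" --pt "0 0 0 12 0" --pt "0 0 0 20 0" --pt "0 0 0 25 0" --pt "0 0 0 25 0" --pt "0 0 0 25 0"

```text
t: 9.2
tool_pos: [0.5574, 0.1845, 0.1886]
tool_rot: [-1.991, -2.428, 0.003]
contact_force: [0.1, 0.1, -3.8]
opening: 0.0174
grip_force: 61.1
```

>>> servo_tool --pt "0 0 0 25 0" --pt "0 0 0 25 0" --pt "0 0 0 20 0" --pt "0 0 0 14 0" --pt "0 0 0 8 0" --pt "0 0 0 4 0" --pt "0 0 0 2 0" --pt "0 0 0 0 0" --pt "0 0 0 0 0"

```text
t: 10.32
tool_pos: [0.5587, 0.1851, 0.0939]
tool_rot: [1.991, 2.429, 0.001]
contact_force: [0.5, 0.3, -3.7]
opening: 0.0165
grip_force: 61.1
```

```bash
python3 rel.py .558 .185 .0765 11.3
python3 - <<'E'
from h import *
a=get_image("scene");cv2.imwrite("pics/s3.png",cv2.resize(cv2.cvtColor(a[180:360,230:430],cv2.COLOR_RGB2BGR),None,fx=3,fy=3,interpolation=cv2.INTER_CUBIC))
E
```

```text
t 10.325 tcp [0.5587 0.1851 0.0939] tool move mm [ 0.1 -0.7 17.4] spin 0.03 tilt z [ 1.1e-03  2.0e-04 -1.0e+00] open 0.016483037035885682 F [ 0.5  0.3 -3.7] grip 61.14755486778449
```

View pics/s3.png

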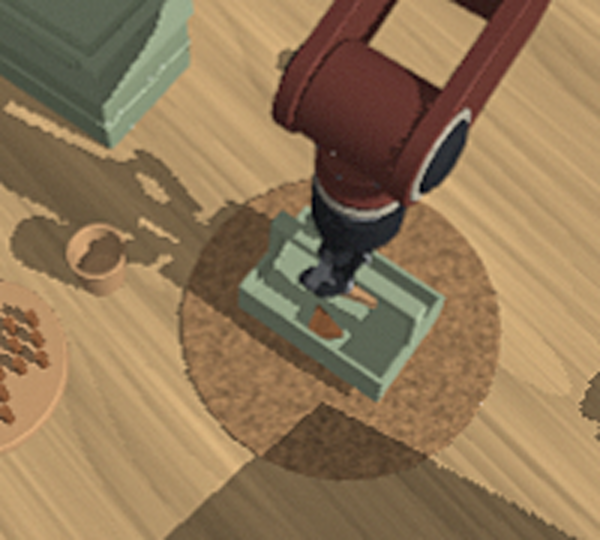

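The caddy hovers about 17 mm over the mat's middle, near (340,320), with both triangles in it at (325,325) and (360,297). Lowering in small steps while watching the force.

>>> servo_tool --pt "0 0 0 4 0" --pt "0 0 0 4 0" --pt "0 0 0 3 0" --pt "0 0 0 2 0" --pt "0 0 0 1 0" --pt "0 0 0 1 0" --pt "0 0 0 0 0" --pt "0 0 0 0 0"

```text
t: 11.38
tool_pos: [0.5585, 0.1851, 0.0787]
tool_rot: [1.991, 2.43, 0.001]
contact_force: [-0.2, 0.7, -1.3]
opening: 0.017
grip_force: 60.9
```

>>> servo_tool --pt "0 0 0 0.5 0" --pt "0 0 0 0.5 0" --pt "0 0 0 0 0" --pt "0 0 0 0 0"

```text
t: 11.88
tool_pos: [0.5591, 0.1852, 0.0783]
tool_rot: [1.991, 2.429, 0.002]
contact_force: [0.5, 1.2, 5.3]
opening: 0.0172
grip_force: 61.0
```

It rests on the mat: the force changed from -3.7 to +5.3 N. Releasing and rising.

>>> servo_tool --pt "0.3 0 0 0 0" --pt "0.4 0 0 0 0" --pt "0.6 0 0 0 0" --pt "0.7 0 0 0 0" --pt "0.7 0 0 0 0" --pt "0.7 0 0 -5 0" --pt "0.7 0 0 -15 0" --pt "0.7 0 0 -30 0" --pt "0.7 0 0 -40 0" --pt "0.7 0 0 -50 0" --pt "0.7 0 0 -50 0" --pt "0.7 0 0 -20 0" --force 30

```text
t: 13.38
tool_pos: [0.5597, 0.1853, 0.2931]
tool_rot: [1.988, 2.426, 0.01]
contact_force: [-0.1, -0.8, 0.4]
opening: 0.0595
grip_force: 0.0
```

>>> servo_tool --pt "1 -20 -3 0 10" --pt "1 -40 -3 0 0" --pt "1 -40 -8 0 0" --pt "1 -40 -8 0 0" --pt "1 -40 -8 0 0" --pt "1 -40 -8 0 0" --pt "1 -40 -8 0 0" --pt "1 -40 -8 0 0" --pt "1 -40 -8 0 0" --pt "1 -20 -8 0 0" --pt "1 0 0 0 10" --pt "1 0 0 0 10"

```text
t: 14.88
tool_pos: [0.4995, -0.177, 0.2864]
tool_rot: [-2.557, -1.822, 0.001]
contact_force: [-0.0, 0.3, 0.1]
opening: 0.0859
grip_force: 0.0
```

>>> servo_tool --pt "1 0 0 0 10" --pt "1 0 0 0 10" --pt "1 0 0 0 10" --pt "1 0 0 0 10" --pt "1 0 0 0 10" --pt "1 0 0 0 10" --pt "1 0 0 0 0" --pt "1 0 0 0 0"

```text
t: 15.88
tool_pos: [0.5, -0.1766, 0.2869]
tool_rot: [-3.125, -0.314, 0.001]
contact_force: [0.1, -0.7, 0.2]
opening: 0.0856
grip_force: 0.0
```

```bash
python3 rel.py .471 -.2225 .146 -78.7
python3 - <<'E'
from h import *
for n in("scene","top"): cv2.imwrite(f"pics/{n}4.png",cv2.cvtColor(get_image(n),cv2.COLOR_RGB2BGR))
a=cv2.imread("pics/scene4.png")[120:300,190:420];cv2.imwrite("pics/s4.png",cv2.resize(a,None,fx=3.4,fy=3.3,interpolation=cv2.INTER_CUBIC))
E
```

```text
t 15.875 tcp [ 0.5    -0.1766  0.2869] tool move mm [-37.4  39.3 140.9] spin 0.17 tilt z [-7.e-04  4.e-04 -1.e+00] open 0.08557032306804473 F [ 0.1 -0.7  0.2] grip 0.0
```

View pics/s4.png

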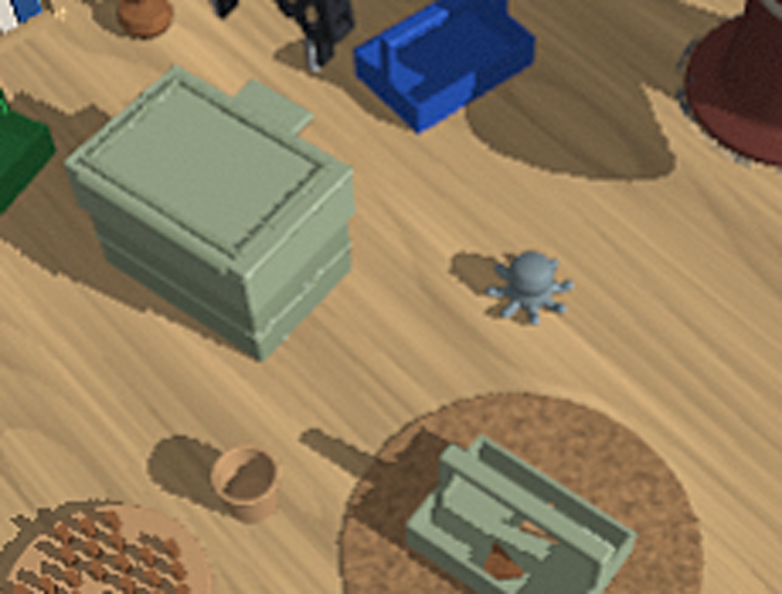

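The caddy stands level on the mat with both triangles, and the lid is bare and shut. The tab's front corners are at (250,80) and (313,117) in the crop, and octopus and cup are untouched. I'll grip the tab's sides, closing along box y, so it can pivot in the pads as the lid swings. First a cross-check of the tab from the scene view.

```bash
python3 - <<'E'
from h import *
p=onz("scene",[(250/3.4+190-.3,80/3.3+120-.3),(313/3.4+190-.3,117/3.3+120-.3)],.159);v=p[1]-p[0]
print(p.round(4).tolist(),"len",np.linalg.norm(v),"mid",p.mean(0),"yaw",np.degrees(np.arctan2(-v[0],v[1])))
E
python3 rel.py .4723 -.2227 .139 -78.7
```

```text
[[0.4747, -0.2582, 0.159], [0.461, -0.1878, 0.159]] len 0.0717914003172375 mid [ 0.46783812 -0.22300388  0.159     ] yaw 11.037963651204741
t 15.975 tcp [ 0.5    -0.1767  0.2871] tool move mm [-36.3  39.7 148.1] spin 0.11 tilt z [-3.e-04  2.e-04 -1.e+00] open 0.08535728045014153 F [-0.2 -0.4  0.7] grip 0.0
```

>>> servo_tool --pt "1 -18 20 0 0" --pt "1 -18.3 19.7 0 0" --pt "1 0 0 20 0" --pt "1 0 0 30 0" --pt "1 0 0 30 0" --pt "1 0 0 22 0" --pt "1 0 0 10 0" --pt "1 0 0 0 0" --force 20

```text
t: 16.98
tool_pos: [0.472, -0.222, 0.1741]
tool_rot: [-3.125, -0.311, 0.002]
contact_force: [0.4, 0.1, 1.1]
opening: 0.0856
grip_force: 0.0
```

>>> servo_tool --pt "1 0 0 10 0" --pt "1 0 0 10 0" --pt "1 0 0 8 0" --pt "1 0 0 6 0" --pt "1 0 0 2 0" --pt "1 0 0 0 0" --pt "1 0 0 0 0"

```text
t: 17.85
tool_pos: [0.4726, -0.2229, 0.1397]
tool_rot: [3.126, 0.31, 0.001]
contact_force: [-0.1, -0.0, 0.1]
opening: 0.0856
grip_force: 0.0
```

```bash
python3 rel.py .4723 -.2227 .139 -78.7
python3 - <<'E'
from h import *
a=cv2.cvtColor(get_image("scene"),cv2.COLOR_RGB2BGR)[100:230,190:320];b=cv2.cvtColor(get_image("top"),cv2.COLOR_RGB2BGR)[110:240,340:470]
cv2.imwrite("pics/s5.png",cv2.resize(np.hstack([a,b]),None,fx=3,fy=3,interpolation=cv2.INTER_CUBIC))
E
```

```text
t 17.85 tcp [ 0.4726 -0.2229  0.1397] tool move mm [-0.2 -0.3  0.7] spin 0.03 tilt z [ 6.e-04 -4.e-04 -1.e+00] open 0.08559732899886822 F [-0.1 -0.   0.1] grip 0.0
```

View pics/s5.png

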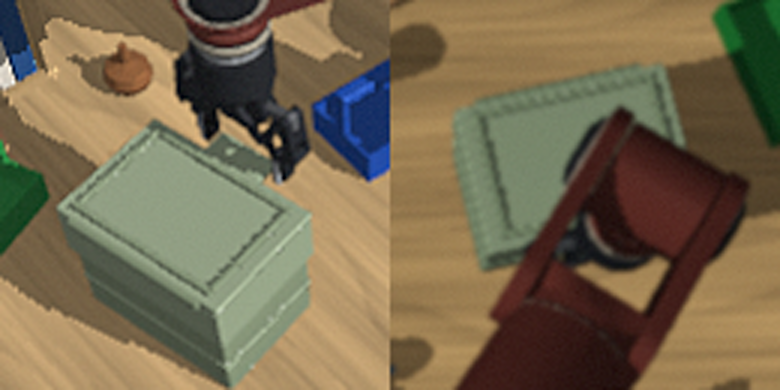

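The left panel shows the fingers either side of the tab, at (210,130) and (285,165), with no contact force. Closing on the tab's sides.

>>> servo_tool --pt "0.85 0 0 0 0" --pt "0.8 0 0 0 0" --pt "0.7 0 0 0 0" --pt "0.7 0 0 0 0" --pt "0.7 0 0 0 0" --force 25

```text
t: 18.58
tool_pos: [0.473, -0.2252, 0.1411]
tool_rot: [3.12, 0.309, 0.002]
contact_force: [-1.5, -5.6, 2.3]
opening: 0.069
grip_force: 28.9
```

>>> servo_tool --pt "0.7 0.4 2 -7 0" --pt "0.7 0.5 0 -7 0" --pt "0.7 2.1 0 -13.8 0" --pt "0.7 3.3 0 -13.6 0" --pt "0.7 4.5 0 -13.2 0" --pt "0.7 0 0 0 0"

```text
t: 19.32
tool_pos: [0.4843, -0.2229, 0.1951]
tool_rot: [3.125, 0.31, 0.004]
contact_force: [3.4, -4.7, -2.8]
opening: 0.0688
grip_force: 29.6
```

```bash
python3 rel.py .4723 -.2227 .139 -78.7
python3 - <<'E'
from h import *
a=cv2.cvtColor(get_image("scene"),cv2.COLOR_RGB2BGR)[80:230,180:330]
cv2.imwrite("pics/s6.png",cv2.resize(a,None,fx=3,fy=3,interpolation=cv2.INTER_CUBIC))
E
```

```text
t 19.325 tcp [ 0.4843 -0.2229  0.1951] tool move mm [-11.8  -2.6  56.1] spin 0.04 tilt z [ 0.0024 -0.0013 -1.    ] open 0.06877829527019037 F [ 3.4 -4.7 -2.8] grip 29.602493941783905
```

View pics/s6.png

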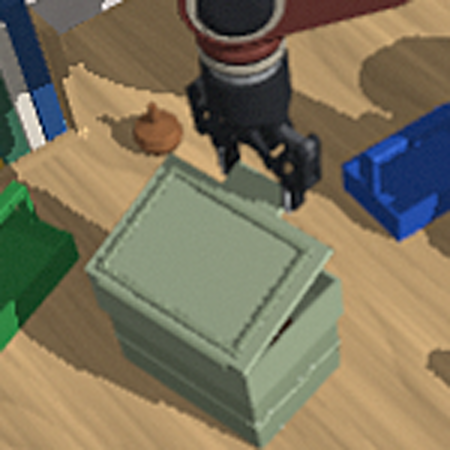

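The lid is swinging up about 20° with the tab between the pads, with forces of a few N. That was my tenth picture, so from here I check by numbers. Continuing the arc.

>>> servo_tool --pt "0.7 5.6 0 -12.8 0" --pt "0.7 6.7 0 -12.2 0" --pt "0.7 7.8 0 -11.6 0" --pt "0.7 8.7 0 -10.9 0" --pt "0.7 9.7 0 -10.1 0" --pt "0.7 0 0 0 0"

```text
t: 20.12
tool_pos: [0.521, -0.2154, 0.251]
tool_rot: [3.126, 0.31, -0.002]
contact_force: [1.0, -5.2, -2.6]
opening: 0.0689
grip_force: 31.2
```

>>> servo_tool --pt "0.7 10.5 0 -9.2 0" --pt "0.7 11.3 0 -8.3 0" --pt "0.7 11.9 0 -7.2 0" --pt "0.7 12.5 0 -6.2 0" --pt "0.7 0 0 0 0"

```text
t: 20.75
tool_pos: [0.5672, -0.206, 0.2828]
tool_rot: [3.126, 0.311, 0.0]
contact_force: [-0.2, -4.7, -0.4]
opening: 0.0688
grip_force: 31.5
```

>>> servo_tool --pt "0.7 13 0 -5.1 0" --pt "0.7 13.4 0 -3.9 0" --pt "0.7 13.7 0 -2.7 0" --pt "0.7 0 0 0 0"

```text
t: 21.25
tool_pos: [0.6068, -0.198, 0.295]
tool_rot: [3.125, 0.311, 0.001]
contact_force: [-1.4, -5.3, 3.6]
opening: 0.069
grip_force: 30.7
```

>>> servo_tool --pt "0.7 13.9 0 -1.5 0" --pt "0.7 14 0 -0.3 0" --pt "0.7 13.9 0 0.9 0" --pt "0.7 13.8 0 2.1 0" --pt "0.7 0 0 0 0"

```text
t: 21.88
tool_pos: [0.6622, -0.1868, 0.2945]
tool_rot: [3.125, 0.311, 0.006]
contact_force: [0.6, -3.2, 6.6]
opening: 0.0689
grip_force: 26.5
```

At about 100°, past upright and still held. A little further, then release gently and withdraw upward.

>>> servo_tool --pt "0.7 5.5 0 1.2 0" --pt "0.7 4 0 1 0" --pt "0.7 0 0 0 0" --pt "0.85 0 0 0 0" --pt "1 0 0 0 0" --pt "1 0 0 0 0" --pt "1 0 0 0 0"

```text
t: 22.75
tool_pos: [0.6694, -0.185, 0.2902]
tool_rot: [-3.125, -0.31, 0.001]
contact_force: [0.4, 0.4, 0.5]
opening: 0.0856
grip_force: 0.0
```

>>> servo_tool --pt "1 0 0 -5 0" --pt "1 0 0 -15 0" --pt "1 0 0 -30 0" --pt "1 0 0 -40 0" --pt "1 0 0 -20 0" --pt "1 -30 0 0 0" --pt "1 -50 0 0 0" --pt "1 -50 0 0 0" --pt "1 -50 0 0 0" --pt "1 -50 0 0 0" --pt "1 -20 0 0 0" --pt "1 0 0 0 0"

```text
t: 24.25
tool_pos: [0.4236, -0.2347, 0.4014]
tool_rot: [3.126, 0.307, 0.002]
contact_force: [1.1, 0.4, -0.1]
opening: 0.0854
grip_force: 0.0
```

```bash
python3 - <<'E'
from h import *
ims={n:cv2.cvtColor(get_image(n),cv2.COLOR_RGB2BGR) for n in("scene","top")}
for n in ims: cv2.imwrite(f"pics/{n}9.png",ims[n])
old={n:cv2.imread(f"pics/{n}0.png") for n in ims}
# sage mask in both views vs predicted outline of open lid (1.85) and shut
ex=np.array([np.cos(np.radians(11.3)),np.sin(np.radians(11.3)),0]);ey=np.array([-ex[1],ex[0],0]);H=np.array([.559,-.2045,.152])+.07*ex
def pt(r,y,th,h=0): return H+ex*(-r*np.cos(th)+h*np.sin(th))+[0,0,r*np.sin(th)+h*np.cos(th)]+ey*y
hs={n:cv2.cvtColor(ims[n],cv2.COLOR_BGR2HSV) for n in ims}
for th in(0,1.57,1.85):
  for n in ims:
    q=proj(n,[pt(r,y,th) for r,y in((142,-95),(142,95),(166,-30),(166,30),(100,90),(100,-90)) for r,y in[(r/1e3,y/1e3)]]).round().astype(int)
    print(th,n,[(tuple(p.tolist()),hs[n][p[1],p[0]].tolist()) for p in q])
# bystanders: mean abs change in small patches
for k,c,r in(("oct",(.371,.003,.03),.04),("cup",(.692,0,.03),.035),("car",(.405,.464,.03),.05),("top",(.428,-.507,.03),.04)):
  for n in ims:
    u,v=proj(n,[c])[0].astype(int);s=14;a=ims[n][v-s:v+s,u-s:u+s].astype(int);b=old[n][v-s:v+s,u-s:u+s].astype(int)
    print(k,n,(u,v),"diff",abs(a-b).mean().round(1))
E
python3 rel.py .4723 -.2227 .139 -78.7
```

```text
0 scene [((244, 141), [17, 111, 181]), ((293, 171), [17, 107, 188]), ((266, 146), [18, 108, 187]), ((281, 155), [18, 105, 175]), ((283, 179), [44, 46, 94]), ((236, 150), [44, 47, 163])]
0 top [((440, 180), [1, 158, 34]), ((374, 195), [50, 52, 73]), ((420, 193), [120, 10, 51]), ((399, 198), [18, 123, 154]), ((372, 180), [49, 47, 86]), ((435, 166), [4, 150, 90])]
1.57 scene [((199, 137), [19, 103, 175]), ((255, 172), [44, 45, 153]), ((216, 143), [18, 104, 189]), ((234, 154), [45, 47, 162]), ((256, 181), [19, 81, 145]), ((204, 149), [17, 105, 180])]
1.57 top [((439, 116), [17, 124, 163]), ((366, 132), [48, 52, 89]), ((415, 118), [47, 59, 87]), ((392, 123), [46, 60, 89]), ((366, 136), [45, 52, 88]), ((433, 121), [19, 118, 153])]
1.85 scene [((189, 148), [68, 196, 125]), ((245, 184), [47, 43, 83]), ((203, 156), [19, 93, 101]), ((221, 167), [44, 47, 159]), ((248, 189), [19, 83, 138]), ((197, 156), [48, 40, 167])]
1.85 top [((434, 102), [49, 52, 103]), ((362, 118), [48, 53, 116]), ((410, 102), [49, 58, 93]), ((387, 107), [48, 54, 104]), ((364, 127), [47, 53, 86]), ((430, 112), [46, 56, 86])]
oct scene (np.int64(346), np.int64(202)) diff 5.3
oct top (np.int64(328), np.int64(234)) diff 4.7
cup scene (np.int64(264), np.int64(265)) diff 5.2
cup top (np.int64(327), np.int64(131)) diff 4.7
car scene (np.int64(459), np.int64(318)) diff 4.9
car top (np.int64(177), np.int64(227)) diff 4.6
top scene (np.int64(233), np.int64(121)) diff 33.4
top top (np.int64(498), np.int64(212)) diff 23.8
t 24.35 tcp [ 0.4247 -0.2344  0.4009] tool move mm [ 48.8  -2.1 261.9] spin 0.02 tilt z [ 6.e-04  0.e+00 -1.e+00] open 0.0855250752901406 F [-0.1  0.1 -0.1] grip 0.0
```

The top view shows the lid's points at 1.85 rad all sage. I still need to settle the spinning top (patch change, possibly the arm's shadow) and the lid angle in the scene view.

Run:
```python
from h import *
B={"scene":(215,105,250,140),"top":(480,195,515,230)}
for n in("scene","top"):
  for k in("0","9"):
    im=cv2.imread(f"pics/{n}{k}.png");h=cv2.cvtColor(im,cv2.COLOR_BGR2HSV);x0,y0,x1,y1=B[n]
    w=h[y0:y1,x0:x1];m=((w[...,0]<=13)&(w[...,1]>125)).astype(np.uint8)
    cs=max(cv2.findContours(m,0,2)[0],key=cv2.contourArea);x,y,ww,hh=cv2.boundingRect(cs)
    print("sptop",n,k,"bbox",(x+x0,y+y0,ww,hh),"area",cv2.contourArea(cs))
  im=cv2.imread(f"pics/{n}9.png");h=cv2.cvtColor(im,cv2.COLOR_BGR2HSV);m=(((h[...,0]>=38)&(h[...,0]<=56)&(h[...,1]>30)&(h[...,1]<85))*255).astype(np.uint8)
  for c in cv2.findContours(cv2.morphologyEx(m,cv2.MORPH_OPEN,np.ones((2,2))),0,2)[0]:
    if cv2.contourArea(c)>300: print(n,"sage",cv2.boundingRect(c),cv2.contourArea(c),cv2.approxPolyDP(c,3,True).reshape(-1,2).tolist())
```

```text
sptop scene 0 bbox (225, 114, 16, 18) area 159.5
sptop scene 9 bbox (225, 115, 16, 17) area 158.0
scene sage (454, 360, 83, 40) 1531.5 [[536, 399], [502, 368], [506, 360], [469, 382], [454, 399]]
scene sage (311, 254, 67, 61) 2231.5 [[323, 256], [311, 285], [357, 314], [377, 282], [334, 254]]
scene sage (186, 144, 109, 85) 4508.0 [[186, 150], [214, 179], [225, 201], [269, 228], [293, 202], [293, 174], [244, 144], [217, 166]]
sptop top 0 bbox (490, 203, 19, 19) area 226.0
sptop top 9 bbox (490, 203, 19, 18) area 228.0
top sage (242, 154, 56, 43) 1620.5 [[289, 154], [243, 164], [242, 177], [249, 196], [297, 186]]
top sage (124, 111, 26, 60) 741.0 [[124, 111], [130, 121], [126, 124], [130, 130], [126, 136], [133, 137], [130, 152], [135, 151], [136, 166], [145, 166], [147, 170], [149, 132]]
top sage (362, 101, 75, 99) 5268.5 [[436, 102], [414, 107], [408, 101], [388, 106], [386, 113], [362, 119], [363, 145], [369, 145], [363, 149], [363, 166], [372, 199], [406, 193], [415, 182], [412, 167], [427, 164], [434, 148], [429, 132]]
top sage (45, 101, 83, 97) 5876.0 [[51, 102], [45, 180], [94, 197], [126, 195], [118, 192], [127, 189], [112, 181], [113, 101], [110, 107], [109, 101]]
```

The spinning top's outline is unchanged in both views, so that patch change was only shadow. In the top view the tab's tip is at (408,101)–(388,106), as predicted for 1.85 rad (upright would be at row 118). The caddy is centred on the mat and the arm touches nothing.

```bash
python3 -c "
from station import *
print(finish_job())"
```

```text
the job is handed in; nothing more can be done
None
```

The job is handed in at about 24 s of the 64 s: the caddy stands on the cork mat with both triangles in it (seen just after release), the lid rests open on its stop, and the octopus, cup, car and spinning top have not moved.

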